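Draw the dropped collar out from the strap slitter's guard

TASK

A steel shaft collar has dropped behind the fixed wire guard of the strap slitter. Reach in through the guard's open end with the hooked rod, set the hook down behind the collar and draw it straight out until it lies flat on the open bench in front of that end, at least 5 cm but no more than about 20 cm clear of the guard, moving it with the rod only and never with the gripper. Leave the wooden block deeper in the guard where it is, and at the end lay the rod down flat on the bench, also out from under the guard.

Things in the scene. Friction and masses are not known exactly. Their poses are not given: they have to be found in the camera images.
- hook: Hooked rod lying flat: flat-sided wooden handle 120 long, 22 wide, 26 mm high; 8 mm steel rod ending in a flat J. Origin: middle of handle's underside; x to the hook, z up. Handle x -60..60. Rod at y 0, z 4 mm to x 230; cross arm there to y +68; tip back to x 208. J 60 mm wide inside, open to the handle. 0.12 kg, balances <50 mm ahead of origin. Not the awl (straight, shorter).
- hook_pocket (a point): Point inside the rod's J, at (206, 34, 4) mm from the rod's origin: where the collar's axis lies when the collar rests mid-J against the cross arm. Axes as hook.
- collar: Dropped collar: plain steel ring, 40 mm outer diameter, 20 mm bore, 16 mm high, about 0.12 kg, flat on the bench under the guard, its axis 60 to 110 mm in from the open end. Origin: centre of its underside; z is its axis. Similar collars in the open are spares.
- slitter: Strap slitter, fixed: green machine with a low wire guard over the bare bench beside it. Origin: on the bench, middle of the guard's open end (robot's right). y leads in under the guard, -y out to the open bench, z up. Guard 220 mm wide (x -110..110), 270 deep, side wires, closed at the machine; top wires 6 mm thick, 45 apart, the first over the open end; 95 mm clear height, no sill.
- block: Bystander under the guard beyond the collar: wooden block 40 x 30 mm, 28 mm high, about 0.21 m in from the open end. Origin: centre of its underside. To be left where it is.
Not all that is in view belongs to the job. What is shaped like the collar but black is not meant.

How it is judged:
On the way:
1. the hooked rod takes hold of the collar while the collar is still under the guard (contact force between hook and collar above 0.05 N and y of collar in the frame of slitter above 0 m), for 0.04 s.
At the end, for the whole second after the job is handed in: Collar flat (10 degrees) and still on the bench, its axis 45 to 250 mm out from the guard's open end and within 150 mm of its middle line; rod flat (10 degrees) and still on the bench (within 8 mm), hook_pocket at least 5 mm outside the guard; block within 20 mm of its start (y of collar in the frame of slitter between -0.25 and -0.045 m and x of collar in the frame of slitter between -0.15 and 0.15 m and height (world z) of collar below 0.006 m and angle between each of collar, hook's own z axis and vertical below 0.17 rad and linear speed of each of collar, hook below 0.02 m/s and height (world z) of hook below 0.008 m and y of hook_pocket in the frame of slitter below -0.005 m and distance of block from where it was at the start of the episode below 0.02 m); the robot touches nothing.
It fails at once if the robot itself (not the rod) touches the collar (contact force between any of the fingers, the arm and collar above 0.3 N).
It fails at once if the wooden block is pushed more than 20 mm (distance of block from where it was at the start of the episode above 0.02 m).
It also fails if it takes over 48 s, if anything falls off the work surface, if the arm or the gripper's body presses on something with over 40 N, if the wrist force passes 120 N, or if a joint passes its speed limit or range.

ROBOT

A 7-joint arm with a two-finger parallel gripper is mounted at the origin on the work surface. World frame = base frame: x ahead of the robot, y to its left, z up, the work surface at z = 0. Lengths are in m, angles in rad, forces in N, time in s.
With the tool pointing down it reaches from about 0.425 to 0.95 m from the base axis. Payload 16.7 kg.
Tool frame: the origin (TCP) lies midway between the tips of the shut fingers; the grasp point (between the pads) lies robot.grip_depth behind it (robot.grip_depth is the distance from the TCP to the grasp point, in m); z points along the fingers, y is the line along which they close (so a half turn about z gives the same grasp; the last joint's range is limited). The gripper opens to 94 mm and grips with 3 to 60 N. Pads are 16 mm wide; open, the fingers measure 119 mm over their backs; the gripper's body (75 mm by 177 mm) begins 78 mm behind the grasp point.
Start: joints at [1.002, 0.426, 0.074, 1.606, -0.034, 1.111, -0.067], TCP at [0.274, -0.617, 0.205] pointing down, gripper open.
Joint ranges: [-2.85, 2.85], [-0.5, 2.14], [-1.23, 1.37], [0.21, 2.46], [-1.02, 4.16], [0.16, 2.05], [-2.73, 2.73]. Speed limits (rad/s): [1.89, 1.89, 2.39, 2.39, 3.01, 3.01, 3.01].

INTERFACE

Orientations are given as a 3x3 rotation matrix whose columns are the frame's x, y, z axes.
In Python, from workcell import robot gives the robot as it stands. The module is installed in compiled form; this text tells all that it offers.
- The arm moves only by the tool play_rows, never from a script. Its argument "moves" is a list that holds one entry, the list of rows, each a list of 7 numbers: the shift along the world's x, y, z in mm, then the turn, a rotation vector about the world's x, y, z in degrees, then the gripper's target within -1 to 1 (fully open at 1, half-way at 0, shut at -1). A call has 1 to 10 rows; each row is the pose to reach, as a shift and turn from the pose commanded when the call began; what a row does not reach only later rows make up. A row lasts 1/8 s, in which the tool goes at most 62.5 mm and 10.7 degrees, less where a joint would pass 70% of its speed; a pose out of reach is approached as far as the arm can. A call with a gripper value outside its range is refused whole. The fingers move at their own pace and stop on an object; "force" is the grip in N (left out, the last holds). Time passes only in rows, so rows that repeat a pose let the fingers close. It gives the time, the measured TCP pose, the force, the opening and the grip force at its end, in the units of the state.
- robot.observe(): the state, without advancing time (a new reading comes with each control period).
- robot.capture(name): name is "scene" or "top" or "wrist"; returns the picture (420x560x3 uint8, red, green, blue); there is no depth.
- robot.get_calibration(name): a dict with "fx", "fy", "cx", "cy" (pixels), "camera_from_world" (4x4, takes a point from world to camera coordinates); the wrist camera has in their place "mount" (4x4, takes a point from camera to tool coordinates, whose origin is the TCP and whose axes are the flange's). Camera axes: x right, y down, z forward; pixel columns grow to the right and rows downward; lengths in m; the calibration is good to about 2 mm. A picture is of the moment at which its call begins: read the wrist's pose just before it. get_calibration takes no time and is no camera call.
- robot.sign_off(): hands the job in; it is judged then, once.
The state is a dict: "time": time; "qpos": joint angles; "qd": joint speeds; "joint_efforts": joint torques, N m; "ee_pos": TCP position; "ee_rot": TCP orientation; "force": force on the tool from outside, world axes, zero at the start; "wrist_torque": the same for the moment, N m; "finger_gap": finger opening in m; "gripper_force": force on a finger pad.
Only numpy, scipy, OpenCV 4.12 (cv2) and the standard library are available. Lean on these libraries where they do the work, as an engineer would, in place of code of your own. Each camera call takes 0.05 s, during which the arm holds its last target. There are 200 camera calls.

## Working session

There is one attempt and no reset: what is moved stays moved. The work goes in short steps, Python scripts to look and compute and a tool call to move; the robot and the scene stay as the last step left them, time stands still between calls to the robot, and variables do not carry over. Pictures are saved under pics/ and viewed, at most 13 in all, crops included, and the job is handed in when it is done.

Besides the shell and the picture viewer there is one more tool, called after "Request:" by a JSON object that holds its "method" and its "body", one argument or row to a line. play_rows: Moves the arm, as the interface text tells. Its arguments: {"type":"object","properties":{"moves":{"type":"array","items":{"type":"array","items":{"type":"array","items":{"type":"number"}}}},"force":{"type":"number"}},"required":["moves"]}

```bash
mkdir -p pics
cat > h.py <<'E'
import numpy as np, cv2
from workcell import robot
def cap(n,f):
    o=robot.observe(); im=robot.capture(n); cv2.imwrite('pics/'+f+'.png',cv2.cvtColor(im,cv2.COLOR_RGB2BGR)); return o,im
def ray(n,uv,z,o=None):
    c=robot.get_calibration(n)
    uv=np.atleast_2d(np.array(uv,float))
    d=np.c_[(uv[:,0]-c['cx'])/c['fx'],(uv[:,1]-c['cy'])/c['fy'],np.ones(len(uv))]
    if n=='wrist':
        T=np.eye(4);T[:3,:3]=o['ee_rot'];T[:3,3]=o['ee_pos'];M=T@np.array(c['mount'])
    else: M=np.linalg.inv(np.array(c['camera_from_world']))
    p=M[:3,3]; D=d@M[:3,:3].T
    return p+D*((z-p[2])/D[:,2])[:,None]
E
python3 - <<'E'
from h import *
cap('scene','s1');o,_=cap('top','t1');print(o,robot.grip_depth)
for n in('scene','top','wrist'):
  c=robot.get_calibration(n);print(n,c)
E
```

```text
{'time': 0.05, 'qpos': array([ 1.00252112,  0.42673618,  0.07384616,  1.60662192, -0.03410616,
        1.11081694, -0.0670886 ]), 'qd': array([-0.00181705,  0.00138524, -0.0002999 , -0.00104921,  0.00070806,
       -0.00071208, -0.0009098 ]), 'joint_efforts': array([ 4.40528427e-03, -9.38380551e+01,  3.67896080e+00, -4.55555749e+01,
       -4.89269220e-02,  1.67989632e-02,  1.78094604e-05]), 'ee_pos': array([ 0.27427211, -0.61626596,  0.20476612]), 'ee_rot': array([[ 9.13595439e-01,  4.06623892e-01, -6.19636896e-04],
       [ 4.06624354e-01, -9.13594696e-01,  1.16902361e-03],
       [-9.07440524e-05, -1.31997409e-03, -9.99999125e-01]]), 'force': array([-0.42198366,  0.46109834, -0.52741129]), 'wrist_torque': array([-0.0277686 ,  0.00092487, -0.01861636]), 'gripper_force': 0.0, 'finger_gap': 0.09434473456615831} 0.0188
scene {'fx': 510.5630485760096, 'fy': 510.5630485760096, 'cx': 274.34900719580656, 'cy': 216.08062627397584, 'camera_from_world': array([[-0.02460632,  0.99963226,  0.0113962 ,  0.03446608],
       [ 0.86641379,  0.02701128, -0.49859556, -0.44662465],
       [-0.4987200
[... 237 characters left out ...]
y([[ 0.01078797, -0.99970015,  0.02198235, -0.04213866],
       [-0.99376572, -0.01315831, -0.11070933,  0.53359829],
       [ 0.11096538, -0.02065097, -0.99360969,  0.99901046],
       [ 0.        ,  0.        ,  0.        ,  1.        ]])}
wrist {'fx': 351.1933211584617, 'fy': 351.1933211584617, 'cx': 280.9774405267526, 'cy': 210.14178380039507, 'mount': array([[ 2.11223459e-04, -9.61255418e-01, -2.75659168e-01,
         8.09902153e-02],
       [ 9.99999972e-01,  2.32951944e-04, -4.60817791e-05,
         1.78516497e-04],
       [ 1.08511699e-04, -2.75659151e-01,  9.61255440e-01,
        -1.79966947e-01],
       [ 0.00000000e+00,  0.00000000e+00,  0.00000000e+00,
         1.00000000e+00]])}
```

View pics/t1.png

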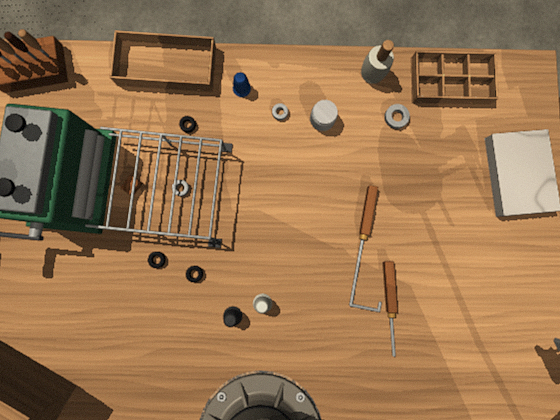

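View pics/s1.png

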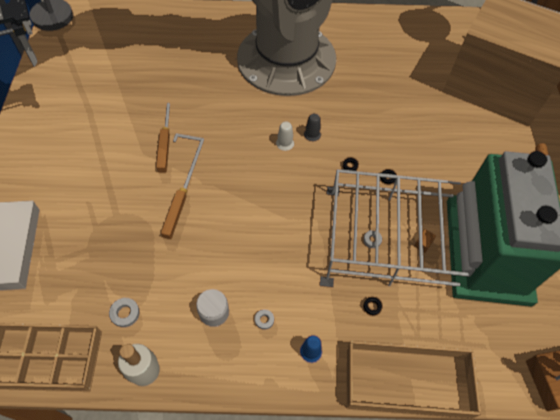

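The top view shows the guard opening to the right: feet at about (228,148) and (217,243), first wire at about column 220. The collar is at (181,187) and the block at (133,183). The hooked rod's handle runs (372,187)–(364,238), with its J at (352,303)–(380,308). The straight awl beside it isn't needed.

Run:
```python
from h import *
im=cv2.imread('pics/t1.png'); hsv=cv2.cvtColor(im,cv2.COLOR_BGR2HSV)
m=np.zeros(im.shape[:2],np.uint8); sub=hsv[180:245,350:385]
print('handle hsv',hsv[212,368],'bench',hsv[212,330])
mm=cv2.inRange(hsv,(0,150,60),(12,255,220)); mm[:180]=0;mm[245:]=0;mm[:,:350]=0;mm[:,385:]=0
c=max(cv2.findContours(mm,0,1)[0],key=cv2.contourArea); r=cv2.minAreaRect(c);print(r)
b=ray('top',cv2.boxPoints(r),.026);print('handle box',b.round(4).tolist())
print('handle ctr',ray('top',r[0],.02))
print('J corner, arm end,tip',ray('top',[(352,304),(380,309),(381,302)],.004).round(4))
print('feet',ray('top',[(228,148),(217,243)],.005).round(4))
print('wire1 top',ray('top',[(221,141),(214,238)],.098).round(4))
print('collar',ray('top',[(181,188)],.016).round(4),'block',ray('top',[(133,183)],.028).round(4))
print('scene: wire1',ray('scene',[(337,173),(331,275)],.098).round(4),'collar',ray('scene',[(372,239)],.016).round(4),'block',ray('scene',[(425,238)],.028).round(4))
print('scene feet',ray('scene',[(332,190),(327,283)],.005).round(4))
a=cv2.resize(im[110:260,80:250],None,fx=4,fy=4,interpolation=2)[:600]
cv2.imwrite('pics/c1.png',a)
```

```text
handle hsv [ 12 163 163] bench [ 15 133 209]
((368.5760192871094, 209.83200073242188), (10.554240226745605, 48.47795104980469), 10.304845809936523)
handle box [[0.4684, -0.2292, 0.026], [0.5832, -0.2513, 0.026], [0.579, -0.2763, 0.026], [0.4642, -0.2539, 0.026]]
handle ctr [[ 0.5239573  -0.25399047  0.02      ]]
J corner, arm end,tip [[ 0.2997 -0.2152  0.004 ]
 [ 0.2886 -0.2821  0.004 ]
 [ 0.305  -0.2847  0.004 ]]
feet [[0.6738 0.0881 0.005 ]
 [0.4408 0.109  0.005 ]]
wire1 top [[0.6671 0.0951 0.098 ]
 [0.4497 0.1049 0.098 ]]
collar [[0.5712 0.1974 0.016 ]] block [[0.5799 0.3088 0.028 ]]
scene: wire1 [[0.4575 0.1153 0.098 ]
 [0.7041 0.0944 0.098 ]] collar [[0.578  0.1993 0.016 ]] block [[0.5782 0.3153 0.028 ]]
scene feet [[0.4425 0.1148 0.005 ]
 [0.6827 0.0964 0.005 ]]
```

View pics/c1.png

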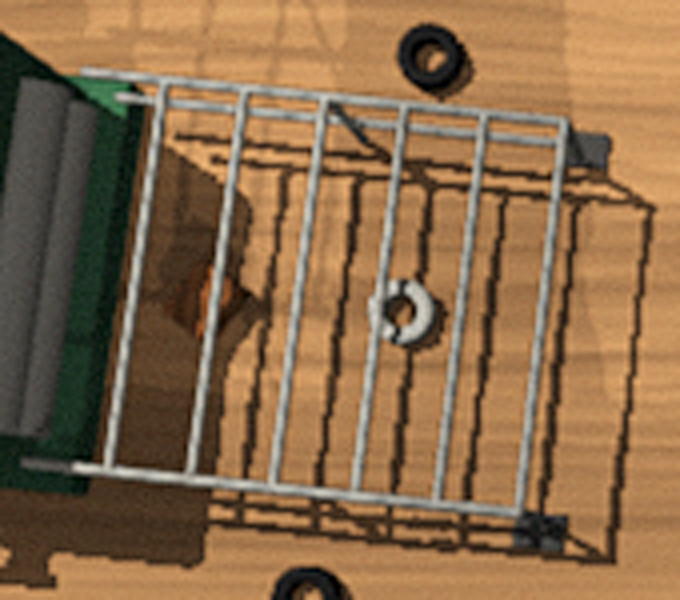

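Request:
{"method": "play_rows", "body": {
  "moves": [
    [[60,90,0,0,0,-9,1],[115,180,0,0,0,-18,1],[170,270,0,0,0,-26,1],[227,366,0,0,0,-34,1],[227,366,-20,0,0,-34,1],[227,366,-20,0,0,-34,1],[227,366,-20,0,0,-34,1],[227,366,-20,0,0,-34,1],[227,366,-20,0,0,-34,1]]
  ]
}}

```text
time: 1.23
ee_pos: [0.5011, -0.251, 0.1853]
ee_rot: [[0.985, -0.174, -0.001], [-0.174, -0.985, -0.0], [-0.001, 0.0, -1.0]]
force: [-0.6, -1.0, -1.2]
finger_gap: 0.0941
gripper_force: 0.0
```

Run:
```python
from h import *
o,im=cap('wrist','w1');print(o['time'],o['ee_pos'],o['ee_rot'].round(3).tolist(),o['qpos'].round(2))
```

```text
1.225 [ 0.50108312 -0.25104614  0.18529171] [[0.985, -0.174, -0.001], [-0.174, -0.985, -0.0], [-0.001, 0.0, -1.0]] [ 0.36  0.26 -0.01  1.89  0.    1.   -1.4 ]
```

View pics/w1.png

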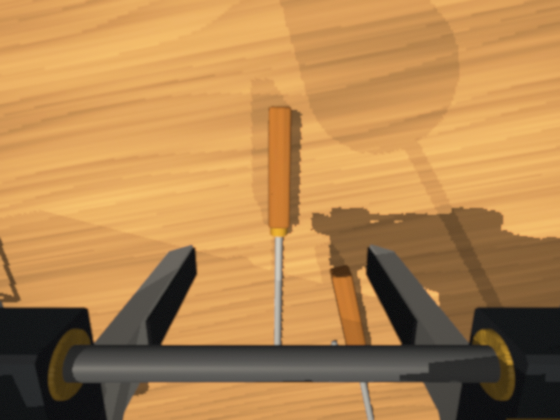

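Run:
```python
from h import *
o=robot.observe()
print('handle ends top',ray('wrist',[(279,108),(280,229)],.026,o).round(4).tolist())
print('rod',ray('wrist',[(279,245),(277.5,340)],.004,o).round(4).tolist())
print('awl handle',ray('wrist',[(332,270),(353,268),(345,345),(368,345)],.02,o).round(4).tolist())
im=cv2.imread('pics/w1.png');hsv=cv2.cvtColor(im,cv2.COLOR_BGR2HSV)
for r in (120,150,180,210):
  x=np.where((hsv[r,255:300,1]>190)&(hsv[r,255:300,0]<14))[0]+255; print(r,x.min(),x.max(),ray('wrist',[(x.min()-.5,r),(x.max()+.5,r)],.026,o).round(4).tolist())
```

```text
handle ends top [[0.5821, -0.2641, 0.026], [0.4651, -0.2442, 0.026]]
rod [[0.4395, -0.2385, 0.004], [0.3199, -0.2152, 0.004]]
awl handle [[0.4074, -0.2907, 0.02], [0.4058, -0.3133, 0.02], [0.3112, -0.2927, 0.02], [0.3066, -0.3187, 0.02]]Traceback (most recent call last):
  File "<stdin>", line 8, in <module>
    return umr_minimum(a, axis, None, out, keepdims, initial, where)
ValueError: zero-size array to reduction operation minimum which has no identity
```

Request:
{"method": "play_rows", "body": {
  "moves": [
    [[3,0,0,0,0,10,1],[3,0,0,0,0,20,1],[3,0,0,0,0,30,1],[3,0,0,0,0,40,1],[3,0,0,0,0,50,1],[3,0,0,0,0,60,1],[3,0,0,0,0,70,1],[3,0,0,0,0,80,1],[3,0,0,0,0,90,1],[3,0,0,0,0,90,1]]
  ]
}}

```text
time: 2.52
ee_pos: [0.5037, -0.2522, 0.1855]
ee_rot: [[0.177, 0.984, -0.0], [0.984, -0.177, -0.0], [-0.0, -0.0, -1.0]]
force: [-1.0, -0.5, -0.3]
finger_gap: 0.0937
gripper_force: 0.0
```

Request:
{"method": "play_rows", "body": {
  "moves": [
    [[0,0,0,0,0,10,1],[0,0,0,0,0,20,1],[0,0,0,0,0,30,1],[0,0,0,0,0,40,1],[0,0,-20,0,0,50,1],[0,0,-40,0,0,60,1],[0,0,-60,0,0,70,1],[0,0,-80,0,0,80,1],[0,0,-100,0,0,90,1],[0,0,-100,0,0,90,1]]
  ]
}}

```text
time: 3.78
ee_pos: [0.5032, -0.2511, 0.0843]
ee_rot: [[-0.984, 0.18, -0.002], [0.18, 0.984, 0.001], [0.002, 0.001, -1.0]]
force: [0.4, -1.1, 0.7]
finger_gap: 0.0938
gripper_force: 0.0
```

Run:
```python
from h import *
o,im=cap('wrist','w2');print(o['time'],o['ee_pos'],o['ee_rot'].round(3).tolist(),o['qpos'].round(2))
```

```text
3.775 [ 0.50317983 -0.25114421  0.08428569] [[-0.984, 0.18, -0.002], [0.18, 0.984, 0.001], [0.002, 0.001, -1.0]] [ 0.75  0.43 -0.5   1.94  0.27  0.84  1.5 ]
```

View pics/w2.png

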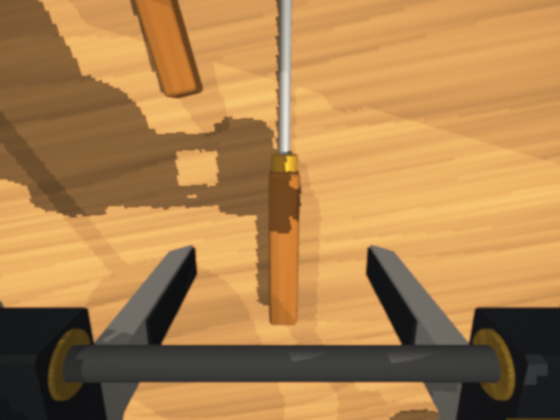

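The handle is centred between the fingers at column 284, vertical in the view. I'll descend and grip it.

Request:
{"method": "play_rows", "body": {
  "moves": [
    [[0,0,-40,0,0,0,1],[0,0,-70,0,0,0,1],[0,0,-79,0,0,0,1],[0,0,-79,0,0,0,1],[0,0,-79,0,0,0,-1],[0,0,-79,0,0,0,-1],[0,0,-79,0,0,0,-1],[0,0,-79,0,0,0,-1],[0,0,-79,0,0,0,-1],[0,0,-79,0,0,0,-1]]
  ],
  "force": 50
}}

```text
time: 5.08
ee_pos: [0.5044, -0.2506, 0.0064]
ee_rot: [[-0.985, 0.174, -0.0], [0.174, 0.985, 0.0], [0.0, -0.0, -1.0]]
force: [0.6, 0.7, 0.0]
finger_gap: 0.0373
gripper_force: 0.0
```

Request:
{"method": "play_rows", "body": {
  "moves": [
    [[0,0,0,0,0,0,-1],[0,0,0,0,0,0,-1],[0,0,0,0,0,0,-1],[0,0,0,0,0,0,-1],[0,0,15,0,0,0,-1],[0,0,60,0,0,0,-1],[0,0,60,0,0,0,-1]]
  ]
}}

```text
time: 5.95
ee_pos: [0.5064, -0.2514, 0.0702]
ee_rot: [[-0.985, 0.174, 0.005], [0.174, 0.985, -0.003], [-0.005, -0.002, -1.0]]
force: [0.2, 0.6, -1.6]
finger_gap: 0.0216
gripper_force: 49.9
```

Run:
```python
from h import *
o,im=cap('wrist','w3');print(o['time'],o['ee_pos'],o['ee_rot'].round(3).tolist(),o['qpos'].round(2),o['finger_gap'])
```

```text
5.95 [ 0.50640597 -0.25143403  0.07018761] [[-0.985, 0.174, 0.005], [0.174, 0.985, -0.003], [-0.005, -0.002, -1.0]] [ 0.74  0.45 -0.49  1.95  0.29  0.81  1.48] 0.02155143553396441
```

View pics/w3.png

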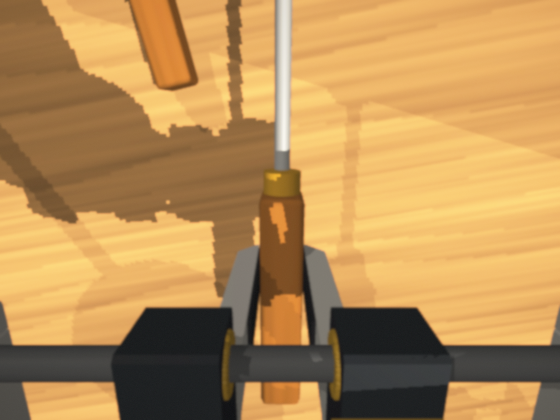

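The rod is held straight in the pads. Next I'll turn it toward the guard and stage it in front of the open end.

Request:
{"method": "play_rows", "body": {
  "moves": [
    [[7,10,0,0,0,-9,-1],[14,20,0,0,0,-18,-1],[21,30,0,0,0,-27,-1],[28,40,0,0,0,-36,-1],[35,52,0,0,0,-45,-1],[43,63,0,0,0,-54,-1],[50,74,0,0,0,-63,-1],[58,86,0,0,0,-72,-1],[66,98,0,0,0,-80,-1],[71,104,0,0,0,-85,-1]]
  ]
}}

```text
time: 7.25
ee_pos: [0.5753, -0.1457, 0.0658]
ee_rot: [[0.09, 0.996, -0.001], [0.996, -0.09, 0.0], [0.0, -0.001, -1.0]]
force: [-0.1, 0.4, -1.9]
finger_gap: 0.0217
gripper_force: 49.9
```

Request:
{"method": "play_rows", "body": {
  "moves": [
    [[0,0,-10,0,0,0,-1],[0,0,-20,0,0,0,-1],[0,0,-25,0,0,0,-1],[0,0,-25,0,0,0,-1],[0,0,-25,0,0,0,-1]]
  ]
}}

```text
time: 7.88
ee_pos: [0.5755, -0.1469, 0.0416]
ee_rot: [[0.087, 0.996, 0.0], [0.996, -0.087, -0.0], [0.0, 0.0, -1.0]]
force: [-1.0, -0.2, -0.8]
finger_gap: 0.0213
gripper_force: 49.9
```

Run:
```python
from h import *
o,im=cap('top','t2');cap('scene','s2');print(o['time'],o['ee_pos'],o['ee_rot'].round(3).tolist(),o['qpos'].round(2),o['finger_gap'])
a=cv2.imread('pics/t2.png')[110:260,80:280];b=cv2.imread('pics/s2.png')[140:290,230:430]
cv2.imwrite('pics/c2.png',np.hstack([cv2.resize(a,None,fx=4,fy=4,interpolation=2)]))
cv2.imwrite('pics/c3.png',np.hstack([cv2.resize(b,None,fx=4,fy=4,interpolation=2)]))
```

```text
7.875 [ 0.57550974 -0.14686869  0.04163315] [[0.087, 0.996, 0.0], [0.996, -0.087, -0.0], [0.0, 0.0, -1.0]] [ 0.27  0.49 -0.16  1.91  0.11  0.75 -0.05] 0.021274341131821597
```

View pics/c2.png

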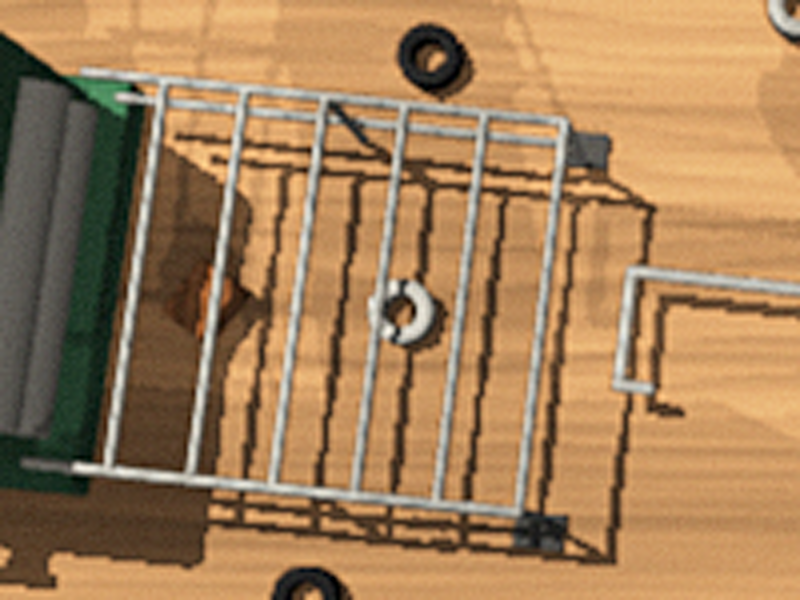

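View pics/c3.png

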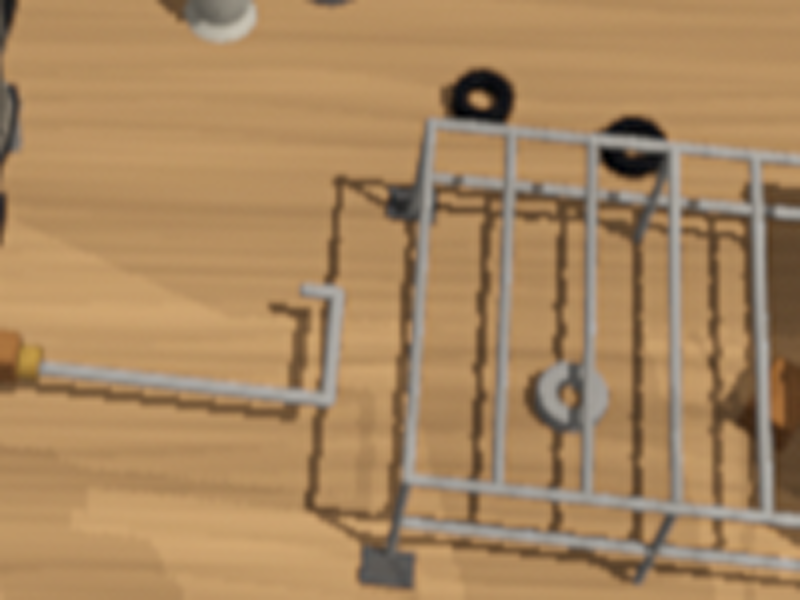

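The J is clear outside the open end, and the collar sits intact inside: top view crop (402,311), J corner (633,275), arm end (624,386). I'll triangulate these now.

Run:
```python
from h import *
def P(n):
  c=robot.get_calibration(n);return np.array([[c['fx'],0,c['cx']],[0,c['fy'],c['cy']],[0,0,1]])@np.array(c['camera_from_world'])[:3]
pts={'Jc':((633,275),(325,398)),'Je':((623,385),(337,292)),'tip':((653,388),(303,290)),'col':((402,311),(570,397)),'w+':((565,121),(405,482)),'w-':((521,513),(432,123))}
for k,(t,s) in pts.items():
  t=np.array(t)/4+(80,110)-.375; s=np.array(s)/4+(230,140)-.375
  X=cv2.triangulatePoints(P('top'),P('scene'),t.reshape(2,1).astype(float),s.reshape(2,1).astype(float));X=(X[:3]/X[3]).ravel()
  z={'J':.039,'t':.039,'c':.014,'w':.098}[k[0]]
  print(k,X.round(4),ray('top',t,z)[0].round(4),ray('scene',s,z)[0].round(4))
```

```text
Jc [0.5932 0.0601 0.0365] [0.5927 0.0598 0.039 ] [0.5944 0.0599 0.039 ]
Je [0.5273 0.0661 0.0397] [0.5273 0.0643 0.039 ] [0.5268 0.0675 0.039 ]
tip [0.5258 0.0476 0.0385] [0.5258 0.0467 0.039 ] [0.5261 0.0482 0.039 ]
col [0.5738 0.2012 0.0086] [0.573 0.2   0.014] [0.5766 0.2001 0.014 ]
w+ [0.6703 0.0956 0.0954] [0.6697 0.0954 0.098 ] [0.6716 0.0951 0.098 ]
w- [0.45   0.1158 0.0974] [0.4499 0.1139 0.098 ] [0.4503 0.117  0.098 ]
```

Request:
{"method": "play_rows", "body": {
  "moves": [
    [[3,29,0,0,0,0,-1],[6,58,0,0,0,0,-1],[9,87,0,0,0,0,-1],[12,116,0,0,0,0,-1],[15,145,0,0,0,0,-1],[18,173,0,0,0,0,-1],[18,173,0,0,0,0,-1],[18,173,0,0,0,0,-1],[18,173,0,0,0,0,-1]]
  ]
}}

```text
time: 9.1
ee_pos: [0.5934, 0.0252, 0.0415]
ee_rot: [[0.089, 0.996, -0.0], [0.996, -0.089, -0.0], [-0.0, -0.0, -1.0]]
force: [0.1, -0.8, -1.6]
finger_gap: 0.0217
gripper_force: 49.9
```

Request:
{"method": "play_rows", "body": {
  "moves": [
    [[0,0,-10,0,0,0,-1],[0,0,-18,0,0,0,-1],[0,0,-24,0,0,0,-1],[0,0,-29,0,0,0,-1],[0,0,-33,0,0,0,-1],[0,0,-34,0,0,0,-1],[0,0,-34,0,0,0,-1],[0,0,-34,0,0,0,-1]]
  ]
}}

```text
time: 10.1
ee_pos: [0.5936, 0.0264, 0.0077]
ee_rot: [[0.087, 0.996, 0.0], [0.996, -0.087, 0.0], [0.0, 0.0, -1.0]]
force: [-0.3, 0.1, -1.5]
finger_gap: 0.0213
gripper_force: 49.9
```

Run:
```python
from h import *
o,im=cap('top','t3');cap('scene','s3');print(o['time'],o['ee_pos'],o['ee_rot'].round(3).tolist(),o['force'])
a=cv2.imread('pics/t3.png')[130:230,110:210];b=cv2.imread('pics/s3.png')[180:280,330:430]
cv2.imwrite('pics/c4.png',np.hstack([cv2.resize(q,None,fx=4,fy=4,interpolation=2) for q in(a,b)]))
```

```text
10.1 [0.59364274 0.0263881  0.00769223] [[0.087, 0.996, 0.0], [0.996, -0.087, 0.0], [0.0, 0.0, -1.0]] [-0.28623839  0.10492318 -1.47126455]
```

View pics/c4.png

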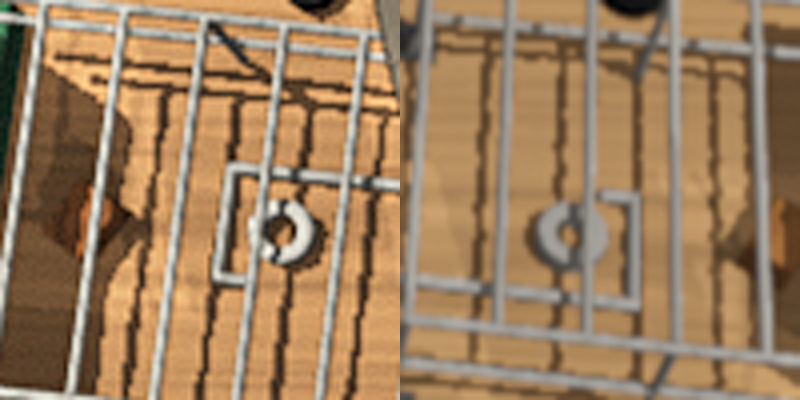

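The hook is down flat behind the collar: top crop shows the J at (215–240,165–280) around the collar at (283,232). Now I'll draw it straight out, slowing at the end.

Request:
{"method": "play_rows", "body": {
  "moves": [
    [[-0.5,-5,0,0,0,0,-1],[-1,-10,0,0,0,0,-1],[-1.5,-16,0,0,0,0,-1],[-2.3,-25,0,0,0,0,-1],[-3.2,-35,0,0,0,0,-1],[-4.3,-47,0,0,0,0,-1],[-5.4,-59,0,0,0,0,-1],[-6.5,-71,0,0,0,0,-1],[-7.6,-83,0,0,0,0,-1],[-8.6,-95,0,0,0,0,-1]]
  ]
}}

```text
time: 11.45
ee_pos: [0.5848, -0.0695, 0.0075]
ee_rot: [[0.087, 0.996, -0.0], [0.996, -0.087, 0.0], [0.0, -0.0, -1.0]]
force: [0.1, -0.5, -0.3]
finger_gap: 0.0216
gripper_force: 49.9
```

Request:
{"method": "play_rows", "body": {
  "moves": [
    [[-1.1,-12,0,0,0,0,-1],[-2.2,-24,0,0,0,0,-1],[-3.3,-36,0,0,0,0,-1],[-4.4,-48,0,0,0,0,-1],[-5.5,-60,0,0,0,0,-1],[-6.6,-72,0,0,0,0,-1],[-7.7,-84,0,0,0,0,-1],[-8.7,-95,0,0,0,0,-1],[-9.5,-104,0,0,0,0,-1],[-10.2,-112,0,0,0,0,-1]]
  ]
}}

```text
time: 12.7
ee_pos: [0.5746, -0.1811, 0.0074]
ee_rot: [[0.087, 0.996, -0.0], [0.996, -0.087, 0.0], [0.0, -0.0, -1.0]]
force: [0.6, 0.2, -2.3]
finger_gap: 0.0216
gripper_force: 49.9
```

Request:
{"method": "play_rows", "body": {
  "moves": [
    [[-0.5,-5,0,0,0,0,-1],[-0.8,-8,0,0,0,0,-1],[-0.9,-10,0,0,0,0,-1],[-0.9,-10,-1,0,0,0,-1],[-0.9,-10,-1,0,0,0,-1]]
  ]
}}

```text
time: 13.32
ee_pos: [0.5738, -0.1905, 0.0064]
ee_rot: [[0.087, 0.996, -0.0], [0.996, -0.087, -0.0], [-0.0, -0.0, -1.0]]
force: [-0.9, -0.0, -0.7]
finger_gap: 0.0215
gripper_force: 49.9
```

Run:
```python
from h import *
o,im=cap('top','t4');cap('scene','s4');print(o['time'],o['ee_pos'],o['force'])
a=cv2.imread('pics/t4.png')[110:260,80:380];b=cv2.imread('pics/s4.png')[140:290,130:430]
cv2.imwrite('pics/c5.png',np.vstack([cv2.resize(q,None,fx=2,fy=2,interpolation=2) for q in(a,b)]))
```

```text
13.325 [ 0.57380901 -0.19052263  0.00644372] [-0.88581103 -0.03093039 -0.69816461]
```

View pics/c5.png

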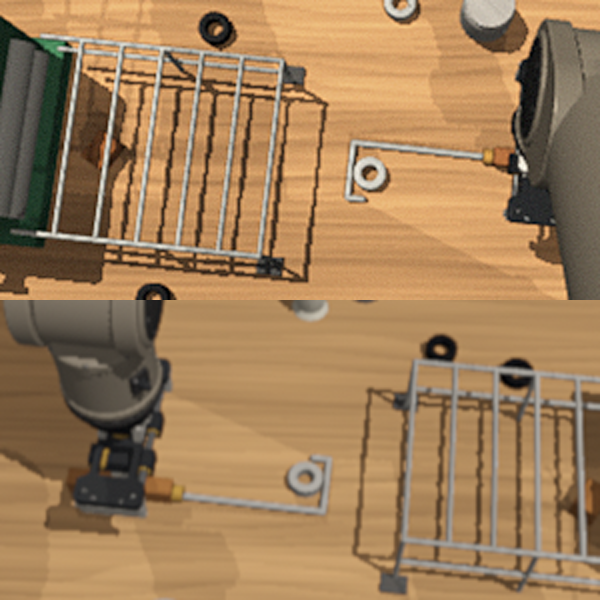

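The collar lies flat in the open, still in the J at top pixel (265,196), about 11 cm out. I'll release the rod and withdraw upward.

Request:
{"method": "play_rows", "body": {
  "moves": [
    [[0,0,0,0,0,0,0],[0,0,0,0,0,0,0],[0,0,0,0,0,0,0],[0,0,0,0,0,0,0],[0,0,0,0,0,0,0],[0,0,20,0,0,0,0],[0,0,60,0,0,0,0],[0,0,120,0,0,0,0],[0,0,150,0,0,0,0],[0,0,150,0,0,0,0]]
  ]
}}

```text
time: 14.68
ee_pos: [0.5753, -0.191, 0.1606]
ee_rot: [[0.087, 0.996, 0.005], [0.996, -0.087, -0.002], [-0.001, 0.005, -1.0]]
force: [-0.5, -0.1, -0.2]
finger_gap: 0.0471
gripper_force: 0.0
```

Run:
```python
from h import *
o,im=cap('wrist','w5');_,t=cap('top','t5');print(o['time'],o['ee_pos'],o['finger_gap'])
old=cv2.imread('pics/t4.png',0)[170:215,245:300].astype(int);new=cv2.imread('pics/t5.png',0)[170:215,245:300].astype(int)
print('J/collar change',abs(old-new).max(), (abs(old-new)>40).sum())
a=cv2.imread('pics/t1.png',0)[170:200,120:145].astype(int);b=cv2.imread('pics/t5.png',0)[170:200,120:145].astype(int);print('block change',(abs(a-b)>40).sum())
c=ray('top',[(265,196.5)],.012)[0];d=c[:2]-(.560,.1055);uy=np.array([.0907,.9959]);print('collar slitter x,y',d@[uy[1],-uy[0]],d@uy)
```

```text
14.675 [ 0.57527133 -0.19104045  0.16055844] 0.04709536347993501
J/collar change 92 1
block change 0
collar slitter x,y 0.003913432156340502 -0.11021087714262989
```

View pics/w5.png

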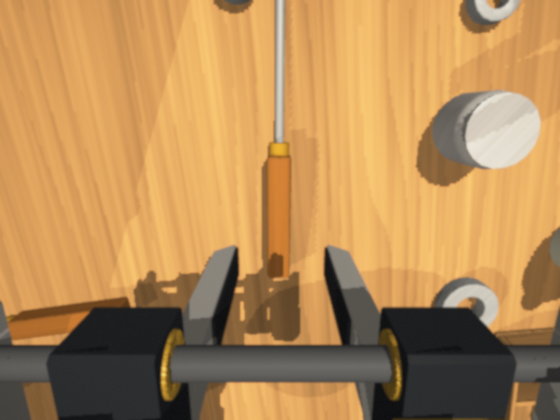

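The wrist view shows the rod lying free and flat on the bench, handle at (279,155–277). The fingers are clear of it, the collar hasn't moved since release, and the block is unchanged. Handing in.

```bash
python3 -c "
from workcell import robot
print(robot.sign_off())"
```

```text
the job is handed in; nothing more can be done
None
```

I drew the collar out with the hooked rod and handed the job in at about 15 s. The collar lies flat about 11 cm out from the guard's open end, the rod is flat on the bench outside the guard, and the block has not moved; sign-off returned no verdict.

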